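# Scan the asset label on the manipulator controller

### The arm

A 6-joint arm with a two-finger parallel gripper is mounted at the origin on the work surface. World frame = base frame: x ahead of the robot, y to its left, z up, the work surface at z = 0. Lengths are in m, angles in rad, forces in N, time in s.
With the tool pointing down it reaches from about 0.325 to 0.775 m from the base axis. Payload 5.5 kg.
Tool frame: the origin (TCP) lies on the centre line of the jaws, within the pads' length; the fingertips stand 11 mm ahead of it and the grasp point (between the pads) lies 8 mm behind it; z points along the fingers, y is the direction in which the jaws open and shut (so a half turn about z gives the same grasp; the last joint's range is limited). The gripper opens to 88 mm and grips with 3 to 60 N. Pads are 20 mm wide; open, the fingers measure 115 mm over their backs; the gripper's body (75 mm by 178 mm) begins 61 mm behind the grasp point.
Start: joints at [1.226, 0.091, 1.231, -0, 1.82, -0.057], TCP at [0.17, 0.575, 0.234] pointing down, gripper open.
Joint ranges: [-2.87, 2.87], [-0.86, 2.18], [0.17, 2.46], [-1.51, 4.65], [0.06, 2.69], [-2.65, 2.65]. Speed limits (rad/s): [2.57, 2.57, 3.01, 3.14, 3.14, 3.14].

### API

Orientations are given as a unit quaternion [w, x, y, z].
In Python, from workcell import bot gives the robot as it stands.
- The arm moves only by the tool arm_command, never from a script. Its argument "targets" is a list of rows, each an object of numbers: "x", "y", "z": the shift along the tool's x, y, z in mm; "wx", "wy", "wz": the turn, a rotation vector about the tool's x, y, z in rad; "hand": the gripper's target within -1 to 1 (fully open at 1, half-way at 0, shut at -1). A call has 1 to 5 rows; each row is the pose to reach, as a shift and turn from the pose commanded when the call began, along the tool's axes at that moment; what a row does not reach only later rows make up. A row lasts 1/10 s, in which the tool goes at most 50 mm and 8.59 degrees, less where a joint would pass 70% of its speed; a pose out of reach is approached as far as the arm can. A call with a gripper value outside its range is refused whole. The fingers move at their own pace and stop on an object; "squeeze" is the grip in N (left out, the last holds). Time passes only in rows, so rows that repeat a pose let the fingers close. It gives the time, the measured TCP pose, the force and the opening at its end, in the units of the state.
- bot.read_state(): the state, without advancing time (a new reading comes with each control period).
- bot.get_image(name): name is "side" or "top" or "wrist"; returns a dict with "img" (480x640x3 uint8, red, green, blue), "vertical_fov" (degrees; the focal length in pixels is half the picture's height over the tangent of half this angle, whatever the lens; pixels are square), "cx", "cy" (the principal point, pixels), "R" (3x3) and "t" (3): a world point X has camera coordinates R X + t. Camera axes: x right, y down, z forward; pixel columns grow to the right and rows downward; lengths in m; the calibration is good to about 2 mm. A picture is of the moment at which its call begins. There is no depth.
- bot.close_job(): hands the job in, once; it reports no verdict.
The state is a dict: "time": time; "q": joint angles; "qvel": joint speeds; "joint_efforts": joint torques, N m; "tcp_pos": TCP position; "orientation": TCP orientation; "ft_force": force on the tool from outside, world axes, zero at the start; "ft_torque": the same for the moment, N m; "grip_width": finger opening in m.
Only numpy, scipy, OpenCV 4.12 (cv2) and the standard library are available. Lean on these libraries where they do the work, as an engineer would, in place of code of your own. Each camera call takes 0.05 s, during which the arm holds its last target. There are 200 camera calls.

### The job

Take the cordless barcode scanner out of its holder, turn it from nose-down to face the barcode label on the sloping panel of the manipulator controller, and point it squarely at the middle of the label with its window about 10 cm away. Do not touch the controller with the scanner and leave the other things on the bench where they are. Finish while still holding the scanner there, raised clear of everything and quite still, so that it can read: do not put it down or let go.

Things in the scene. Friction and masses are not known exactly. Their poses are not given: they have to be found in the camera images.
- scanner: Cordless pistol-shaped barcode scanner, light grey, 0.15-0.31 kg. Origin: middle of the dark-red window at the nose; it looks out along its own -z. Head: 38 (x) x 60 (y) mm from z = 0 to 46, then 36 x 50 mm to the rear at z = 107. Mass centre near (-13, 0, 55) mm. At the start it stands nose-down in the holder: z up, window on the pocket floor, handle (own -x) pointing out roughly level towards the robot within 30 degrees.
- scanner_handle (a point): Point on the handle's centre line, 65 mm out from the head's axis: (-65, 0, 78) mm in the scanner's frame, same axes. The straight handle is 30 mm wide (y) with flat sides, 34 mm deep; it runs from the head to 130 mm out along -x, raked 12 degrees towards +z. Here the holder is well clear below and beside it: it can be gripped from above across y.
- holder: Grey plastic desk holder screwed to the table, left or right; origin on the table at the middle of its rear edge. Base 125 (x) x 110 (y) x 12 mm; its middle (own x = -62) is an open-topped pocket, inside 44 (x) x 66 (y) mm, walls 4 mm, floor at 25 mm, rim at 80 mm, but 50 mm on the front (own -x) where the handle sticks out. The scanner has 3 mm of play each side and lifts straight up, 55 mm to clear the rim.
- controller: Manipulator controller, dark grey console fixed on the table; origin on the table at the middle of its front edge. 150 (x) x 190 (y) x 100 mm high; its front 75 mm (robot side) is a panel sloping 45 degrees, from 25 mm high at the front edge up to 100 mm. On it a blue display, small keys, the label and, at own y = -52 mm, a dial 18 mm proud; two dials on the flat top reach 124 mm.
- label: White barcode label with black bars, 52 (y) x 28 (x) mm, on the sloping panel below the display, at (24, 36, 50) mm in the controller's frame. Origin: middle of its face. z points square out of the panel (45 degrees up, to the robot's side), x up the slope, y along the panel (the controller's y).
- wash_bottle: Bystander: white wash bottle with a red spout, 64 mm diameter, 195 mm high, on the far side of the table about midway between holder and controller; origin at the middle of its underside.
- tape_roll: Bystander: white tape roll lying flat, 60 mm diameter, 19 mm high, on the robot's side of the table near the middle; origin at the middle of its underside.
- petri_dish: Bystander: closed clear petri dish, 92 mm diameter, 15 mm high, at the robot's left; origin at the middle of its underside.
- syringe: Bystander: small plastic syringe lying on the table, 118 mm long along its x, 15 mm high, at the robot's right; origin at the table under its barrel.

How it is judged:
By the outcome, as a careful person would: the job done as asked, in the order asked, and still so for the second after the job is handed in, while the arm keeps its last pose, push and grip.
It also fails if it takes over 38 s, if anything falls off the work surface, if the arm or the gripper's body presses on something with over 40 N, if the wrist force passes 120 N, or if a joint passes its speed limit or range.

## Working session

There is one attempt and no reset: what is moved stays moved. The work goes in short steps, Python scripts to look and compute and a tool call to move; the robot and the scene stay as the last step left them, time stands still between calls to the robot, and variables do not carry over. Pictures are saved under pics/ and viewed, on a budget of 10 in all, crops included, one or two more only if the job needs it, and the job is handed in when it is done.

Besides the shell and the picture viewer there is one more tool, called after "Request:" as name([rows], argument=value, ...), one row to a line, values as JSON. arm_command: Moves the arm, as the interface text tells. Its arguments: {"type":"object","properties":{"targets":{"type":"array","items":{"type":"object","properties":{"x":{"type":"number"},"y":{"type":"number"},"z":{"type":"number"},"wx":{"type":"number"},"wy":{"type":"number"},"wz":{"type":"number"},"hand":{"type":"number"}}}},"squeeze":{"type":"number"}},"required":["targets"]}

```bash
mkdir -p pics; cat > h.py <<'E'
import numpy as np, cv2, json
from workcell import bot
from scipy.spatial.transform import Rotation as Ro
def grab(n,save=None):
    d=bot.get_image(n); d['f']=240/np.tan(np.radians(d['vertical_fov'])/2)
    d['R']=np.array(d['R']);d['t']=np.array(d['t'])
    if save: cv2.imwrite('pics/'+save,cv2.cvtColor(np.asarray(d['img']),cv2.COLOR_RGB2BGR))
    return d
def proj(d,X):
    c=np.atleast_2d(X)@d['R'].T+d['t']; return c[:,:2]/c[:,2:]*d['f']+[d['cx'],d['cy']]
def ray(d,uv):
    c=np.array([(uv[0]-d['cx'])/d['f'],(uv[1]-d['cy'])/d['f'],1]); r=d['R'].T@c
    return -d['R'].T@d['t'], r/np.linalg.norm(r)
def onz(d,uv,z):
    o,r=ray(d,uv); return o+r*(z-o[2])/r[2]
def tri(*p):
    A=0;b=0
    for d,uv in p:
        o,r=ray(d,uv);P=np.eye(3)-np.outer(r,r);A=A+P;b=b+P@o
    return np.linalg.solve(A,b)
def rot():
    s=bot.read_state();w,x,y,z=s['orientation'];return Ro.from_quat([x,y,z,w]),np.array(s['tcp_pos'])
E
python3 - <<'E'
from h import *
import pickle
for n in('side','top'):
    d=grab(n,n+'0.png'); print(n,d['f'],d['cx'],d['cy'],-d['R'].T@d['t']); print(d['R'])
    pickle.dump(d,open(n+'0.pkl','wb'))
print(bot.read_state())
E
```

```text
side 611.5005612234677 312.1985800523815 222.70385491697596 [ 0.46306314 -1.11050757  0.89604638]
[[ 0.99481277 -0.10162876  0.00437649]
 [-0.05538061 -0.57718898 -0.81473055]
 [ 0.08532612  0.81026198 -0.57982323]]
top 531.1367443525965 320.7825106370296 236.3776729501122 [ 0.39766962 -0.01742215  1.20949125]
[[ 4.46975914e-03 -9.99700172e-01 -2.40745999e-02]
 [-9.85219597e-01 -2.79899267e-04 -1.71295846e-01]
 [ 1.71237748e-01  2.44844188e-02 -9.84925452e-01]]
{'time': 0.1, 'q': array([ 1.22630648e+00,  9.17671445e-02,  1.23173057e+00, -9.80359934e-06,
        1.81981551e+00, -5.67046089e-02]), 'qvel': array([-0.00097942,  0.00020185, -0.00449907,  0.00024008, -0.00152685,
       -0.00021035]), 'joint_efforts': array([ 2.19322275e-03, -4.47854841e+01, -4.07568097e+01,  6.99191890e-02,
        2.85291940e-02, -9.70827386e-05]), 'tcp_pos': array([0.1702222 , 0.57509196, 0.23264949]), 'orientation': array([-1.66759071e-04,  1.43397720e-01,  9.89664768e-01, -8.43979511e-04]), 'ft_force': array([-0.96472215,  0.58725255, -0.12755951]), 'ft_torque': array([-0.00252979,  0.00479101, -0.03856833]), 'grip_width': 0.08742955776528387}
```

View pics/side0.png

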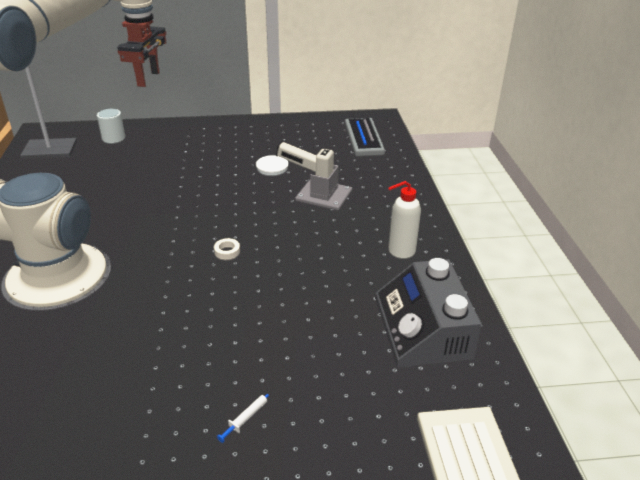

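View pics/top0.png

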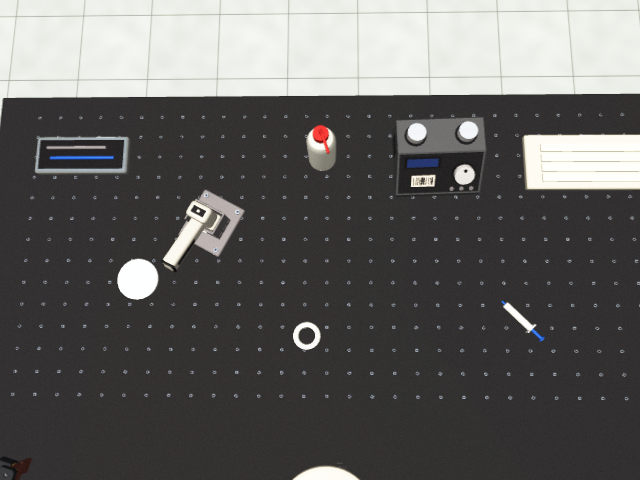

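The side view shows the scanner with its head near (325,160) and handle to (282,150), and the label near (394,302). The top view shows the head near (203,212), handle end near (170,266), label near (423,181) and dial near (464,175). I'll enlarge those areas next.

```bash
python3 - <<'E'
from h import *
t=cv2.imread('pics/top0.png');s=cv2.imread('pics/side0.png')
def c(im,x,y):return cv2.resize(im[y:y+75,x:x+100],None,fx=4,fy=4,interpolation=cv2.INTER_CUBIC)
def g(p):
    return p
cv2.imwrite('pics/c1.png',np.vstack([np.hstack([c(t,155,190),c(t,390,125)]),np.hstack([c(s,265,135),c(s,370,270)])]))
import pickle
T=pickle.load(open('top0.pkl','rb'));S=pickle.load(open('side0.pkl','rb'))
# label: white low-sat blob within the panel
for n,im,d,(x,y,w,h) in(('top',t,T,(405,170,35,20)),('side',s,S,(382,285,22,32))):
    r=im[y:y+h,x:x+w]; m=(r.min(2)>120).astype(np.uint8)
    m=cv2.morphologyEx(m,cv2.MORPH_CLOSE,np.ones((5,5)))
    k=max(cv2.findContours(m,0,2)[0],key=cv2.contourArea)
    b=cv2.minAreaRect(k);print(n,'label',np.array(b[0])+[x,y],b[1:],(cv2.boxPoints(b)+[x,y]).round(1).tolist())
    if n=='top':a=np.array(b[0])+[x,y]
    else: print(tri((T,a),(S,np.array(b[0])+[x,y])))
# handle/head in top: light warm
x,y=155,190
r=t[y:y+90,x:x+95].astype(int);m=((r.min(2)>170)).astype(np.uint8)
for k in cv2.findContours(m,0,2)[0]:
    if cv2.contourArea(k)>60:
        b=cv2.minAreaRect(k);print('scan',(cv2.boxPoints(b)+[x,y]).round(1).tolist(),cv2.contourArea(k))
E
```

```text
top label [422.5 180.5] ((11.0, 23.0), 90.0) [[411.0, 175.0], [434.0, 175.0], [434.0, 186.0], [411.0, 186.0]]
side label [394.13235283 301.22058868] ((20.06533432006836, 16.463863372802734), 59.03623962402344) [[381.9, 296.9], [396.0, 288.4], [406.4, 305.6], [392.2, 314.1]]
[ 0.72569229 -0.21655836  0.05021128]
scan [[160.6, 258.1], [199.4, 186.9], [242.3, 210.4], [203.5, 281.6]] 1749.0
```

View pics/c1.png

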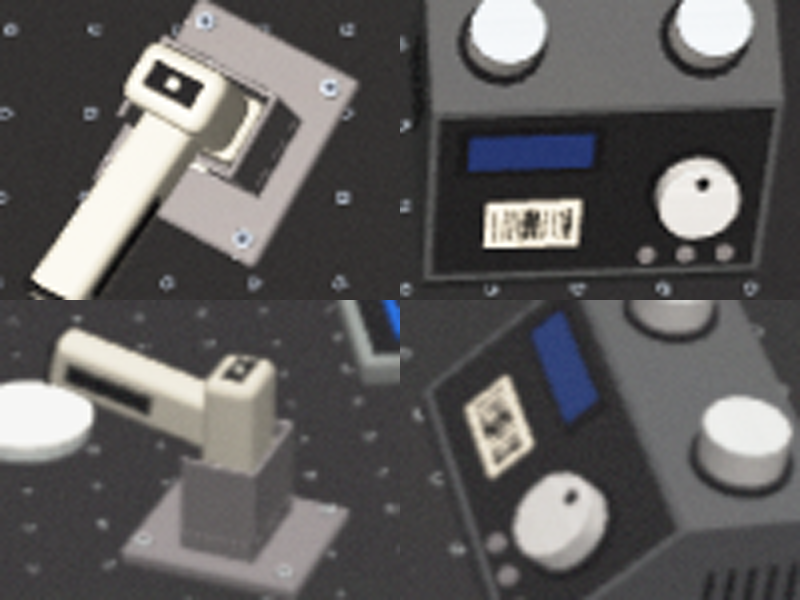

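The crops give clear corners. In the top crop, the holder corners are near (206,190), (244.5,210.5) and (217.5,256), and the head's rear patch is near (197,211). The panel's front edge runs (397,194.5) to (479,190.5). The triangulated label height is 50.2 mm, against the given 50.

```bash
python3 - <<'E'
from h import *
import pickle
T=pickle.load(open('top0.pkl','rb'));S=pickle.load(open('side0.pkl','rb'))
deg=np.degrees
def yaw(a,b):return deg(np.arctan2(*(b-a)[[1,0]]))
a,b,c=[onz(T,p,.012) for p in((206.25,190),(244.5,210.5),(217.5,256.25))]
print('holder',a,b,c,np.linalg.norm(a-b),np.linalg.norm(c-b),'x yaw',yaw(c,b),yaw(b,a)-90)
u=(b-c)/np.linalg.norm(b-c); pc=(a+c)/2; pr=(a+b)/2; print('pocket',pr-.062*u)
hr=tri((T,(197,211)),(S,(325,152.5)));print('head rear',hr)
l,r=[onz(T,p,.025) for p in((396.75,194.5),(479.25,190.5))];print('front',l,r,np.linalg.norm(l-r),yaw(r,l)-90)
l,r=[onz(T,p,.1) for p in((399.25,153.75),(485.5,150.5))];print('crest',l,r,np.linalg.norm(l-r),yaw(r,l)-90)
# handle sides in top crop (approx z of top surface)
p=lambda x,y:(155+x/4,190+y/4)
e1=(onz(T,p(130,112),.107)+onz(T,p(192,150),.107))/2;e2=(onz(T,p(30,275),.125)+onz(T,p(100,297),.125))/2
print('handle',e1,e2,yaw(e2,e1))
# display centre check: side
E
```

```text
holder [0.71579321 0.28056864 0.012     ] [0.66666769 0.18940679 0.012     ] [0.55970562 0.24821976 0.012     ] 0.10355578256983324 0.12206494390188921 x yaw -28.804147138225545 -28.319443055273545
pocket [0.6369016  0.26486038 0.012     ]
head rear [0.64003153 0.26913711 0.12879567]
front [ 0.70088983 -0.16137782  0.025     ] [ 0.70996393 -0.34921284  0.025     ] 0.18805407280252806 2.7657447895255842
crest [ 0.7727543  -0.15949239  0.1       ] [ 0.77940995 -0.34577417  0.1       ] 0.18640064259660916 2.0462453136736087
handle [0.61874374 0.27752474 0.107     ] [0.53334628 0.31899475 0.125     ] -25.901755023974804
```

```bash
cat >> h.py <<'E'
def goal(pos,Rm):
    """print shift (mm) and rotvec in the present tool axes"""
    R,p=rot(); s=R.inv().apply(np.array(pos)-p)*1000; w=(R.inv()*Ro.from_matrix(Rm)).as_rotvec()
    st=bot.read_state(); print('shift',s.round(1),'turn',w.round(4),'t',st['time'],'q',np.round(st['q'],3),'F',np.round(st['ft_force'],1),'w',round(st['grip_width'],4))
def toolR(sx,sz):
    sx=np.array(sx,float);sz=np.array(sz,float);sz/=np.linalg.norm(sz);sx-=sz*(sx@sz);sx/=np.linalg.norm(sx)
    return np.c_[-sx,np.cross(sz,sx),-sz]
a=np.radians(-28.4);RG=toolR([np.cos(a),np.sin(a),0],[0,0,1])
b=np.radians(2.4);cx=np.array([np.cos(b),np.sin(b),0])
lz=(-cx+[0,0,1])/2**.5;lx=(cx+[0,0,1])/2**.5;RF=toolR(lx,lz)
LAB=np.array([.726,-.217,.0502])
E
python3 -c "
from h import *
goal([.592,.292,.20],RG)"
```

```text
shift [-484.8 -151.7   32.9] turn [-1.700e-03  1.000e-04  2.079e-01] t 0.1 q [ 1.226  0.092  1.232 -0.     1.82  -0.057] F [-1.   0.6 -0.1] w 0.0874
```

Request:
arm_command([
  {"x": -50, "y": -15, "z": 0, "wz": 0.05, "hand": 1},
  {"x": -95, "y": -30, "z": 0, "wz": 0.1, "hand": 1},
  {"x": -140, "y": -45, "wz": 0.15, "hand": 1},
  {"x": -190, "y": -60, "wz": 0.208, "hand": 1},
  {"x": -240, "y": -75, "wz": 0.208, "hand": 1},
])

```text
invalid input
```

Request:
arm_command([
  {"x": -60, "y": -15, "z": 5, "hand": 1},
  {"x": -100, "y": -15, "z": 15, "hand": 1},
  {"x": -150, "y": -20, "z": 25, "hand": 1},
  {"x": -200, "y": -25, "z": 33, "hand": 1},
  {"x": -250, "y": -25, "z": 33, "hand": 1},
])

```text
invalid input
```

```bash
python3 -c "
from h import *
import pickle
goal([.592,.292,.20],RG)
d=grab('wrist','w1.png');pickle.dump(d,open('w1.pkl','wb'))
a=np.radians(-28.4);u=np.array([np.cos(a),np.sin(a)])
for x,z in((0,.132),(-52,.118),(-130,.13)): print(proj(d,np.r_[np.array([.638,.267])+x/1000*u,z]))
"
```

```text
shift [-484.8 -151.7   32.9] turn [-1.700e-03  1.000e-04  2.079e-01] t 0.1 q [ 1.226  0.092  1.232 -0.     1.82  -0.057] F [-1.   0.6 -0.1] w 0.0874
[[160.43126441 755.38899543]]
[[171.17550694 702.85378851]]
[[175.53807879 666.59349285]]
```

View pics/w1.png

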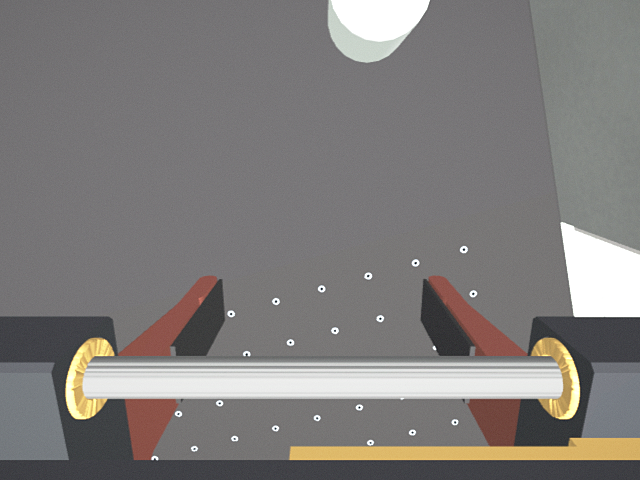

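Both moves were refused and the arm hasn't moved, so this view just shows the table and a cup at (378,20). I'll resend with every key filled in.

Request:
arm_command([
  {"x": -50, "y": -15, "z": 0, "wx": 0, "wy": 0, "wz": 0.05, "hand": 1},
  {"x": -95, "y": -30, "z": 0, "wx": 0, "wy": 0, "wz": 0.1, "hand": 1},
  {"x": -140, "y": -45, "z": 0, "wx": 0, "wy": 0, "wz": 0.15, "hand": 1},
  {"x": -190, "y": -60, "z": 0, "wx": 0, "wy": 0, "wz": 0.208, "hand": 1},
  {"x": -240, "y": -75, "z": 0, "wx": 0, "wy": 0, "wz": 0.208, "hand": 1},
])

```text
time: 0.65
tcp_pos: [0.3767, 0.4364, 0.2334]
orientation: [-0.0, 0.246, 0.969, -0.0]
ft_force: [0.5, 0.8, 0.9]
grip_width: 0.0879
```

```bash
python3 -c "
from h import *
goal([.592,.292,.20],RG)"
```

```text
shift [-258.1  -24.2   33.4] turn [-0.0002 -0.0001 -0.0013] t 0.65 q [ 0.8    0.027  1.297  0.     1.817 -0.274] F [0.5 0.8 0.9] w 0.0879
```

Request:
arm_command([
  {"x": -50, "y": -5, "z": 0, "wx": 0, "wy": 0, "wz": 0, "hand": 1},
  {"x": -100, "y": -10, "z": 0, "wx": 0, "wy": 0, "wz": 0, "hand": 1},
  {"x": -150, "y": -15, "z": 10, "wx": 0, "wy": 0, "wz": 0, "hand": 1},
  {"x": -195, "y": -20, "z": 20, "wx": 0, "wy": 0, "wz": 0, "hand": 1},
  {"x": -230, "y": -24, "z": 28, "wx": 0, "wy": 0, "wz": 0, "hand": 1},
])

```text
time: 1.15
tcp_pos: [0.5682, 0.3048, 0.2042]
orientation: [-0.0, 0.246, 0.969, -0.001]
ft_force: [-0.2, -0.2, 0.3]
grip_width: 0.0877
```

```bash
python3 -c "
from h import *
import pickle
goal([.592,.292,.20],RG)
d=grab('wrist','w2.png');pickle.dump(d,open('w2.pkl','wb'))
a=np.radians(-28.4);u=np.array([np.cos(a),np.sin(a)])
for x,z in((0,.132),(-52,.118),(-130,.13)): print(proj(d,np.r_[np.array([.638,.267])+x/1000*u,z]))
"
```

```text
shift [-27.    0.1   4.2] turn [-0.0013 -0.0004 -0.002 ] t 1.15 q [ 0.44   0.211  1.151 -0.     1.781 -0.633] F [-0.2 -0.2  0.3] w 0.0877
[[320.50154628 377.13674333]]
[[320.35242253 293.34973247]]
[[319.80500813 172.49108366]]
```

View pics/w2.png

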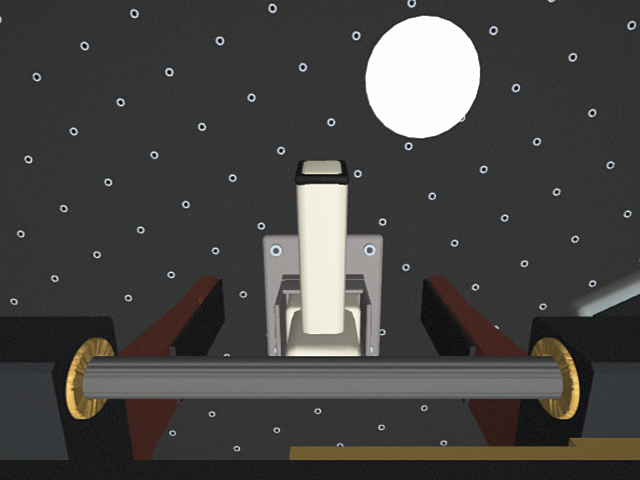

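The wrist view shows the handle centred between the jaws: columns 297–348, middle about 322, against the predicted 320. It lies square, and the handle end at row ~170 matches the prediction, so I'll go down.

Request:
arm_command([
  {"x": -27, "y": 0, "z": 5, "wx": 0, "wy": 0, "wz": -0.002, "hand": 1},
  {"x": -27, "y": 0, "z": 40, "wx": 0, "wy": 0, "wz": -0.002, "hand": 1},
  {"x": -27, "y": 0, "z": 75, "wx": 0, "wy": 0, "wz": -0.002, "hand": 1},
  {"x": -27, "y": 0, "z": 105, "wx": 0, "wy": 0, "wz": -0.002, "hand": 1},
  {"x": -27, "y": 0, "z": 112, "wx": 0, "wy": 0, "wz": -0.002, "hand": 1},
])

```text
time: 1.7
tcp_pos: [0.5877, 0.2934, 0.0881]
orientation: [-0.003, 0.244, 0.97, -0.003]
ft_force: [-0.3, -0.2, -0.5]
grip_width: 0.0878
```

Request:
arm_command([
  {"x": 0, "y": 0, "z": 0, "wx": 0, "wy": 0, "wz": 0, "hand": 0},
  {"x": 0, "y": 0, "z": 0, "wx": 0, "wy": 0, "wz": 0, "hand": -0.2},
  {"x": 0, "y": 0, "z": 0, "wx": 0, "wy": 0, "wz": 0, "hand": -0.3},
  {"x": 0, "y": 0, "z": 0, "wx": 0, "wy": 0, "wz": 0, "hand": -1},
  {"x": 0, "y": 0, "z": 0, "wx": 0, "wy": 0, "wz": 0, "hand": -1},
], squeeze=45)

```text
time: 2.2
tcp_pos: [0.5906, 0.2946, 0.0949]
orientation: [0.001, 0.244, 0.97, 0.001]
ft_force: [0.5, -0.3, -0.9]
grip_width: 0.0509
```

Request:
arm_command([
  {"x": 0, "y": 0, "z": 0, "wx": 0, "wy": 0, "wz": 0, "hand": -1},
  {"x": 0, "y": 0, "z": 0, "wx": 0, "wy": 0, "wz": 0, "hand": -1},
  {"x": 0, "y": 0, "z": 0, "wx": 0, "wy": 0, "wz": 0, "hand": -1},
  {"x": 0, "y": 0, "z": 0, "wx": 0, "wy": 0, "wz": 0, "hand": -1},
  {"x": 0, "y": 0, "z": 0, "wx": 0, "wy": 0, "wz": 0, "hand": -1},
], squeeze=45)

```text
time: 2.7
tcp_pos: [0.5901, 0.2943, 0.0936]
orientation: [-0.0, 0.244, 0.97, -0.0]
ft_force: [-0.7, 0.2, 0.9]
grip_width: 0.0297
```

Request:
arm_command([
  {"x": 0, "y": 0, "z": 0, "wx": 0, "wy": 0, "wz": 0, "hand": -1},
  {"x": 0, "y": 0, "z": 0, "wx": 0, "wy": 0, "wz": 0, "hand": -1},
  {"x": 0, "y": 0, "z": -3, "wx": 0, "wy": 0, "wz": 0, "hand": -1},
  {"x": 0, "y": 0, "z": -7, "wx": 0, "wy": 0, "wz": 0, "hand": -1},
  {"x": 0, "y": 0, "z": -12, "wx": 0, "wy": 0, "wz": 0, "hand": -1},
], squeeze=55)

```text
time: 3.2
tcp_pos: [0.5899, 0.2943, 0.1055]
orientation: [-0.0, 0.244, 0.97, -0.0]
ft_force: [0.4, -0.6, -2.1]
grip_width: 0.03
```

Request:
arm_command([
  {"x": 0, "y": 0, "z": -10, "wx": 0, "wy": 0, "wz": 0, "hand": -1},
  {"x": 0, "y": 0, "z": -22, "wx": 0, "wy": 0, "wz": 0, "hand": -1},
  {"x": 0, "y": 0, "z": -34, "wx": 0, "wy": 0, "wz": 0, "hand": -1},
  {"x": 0, "y": 0, "z": -46, "wx": 0, "wy": 0, "wz": 0, "hand": -1},
  {"x": 0, "y": 0, "z": -58, "wx": 0, "wy": 0, "wz": 0, "hand": -1},
])

```text
time: 3.7
tcp_pos: [0.5903, 0.2944, 0.1652]
orientation: [0.0, 0.244, 0.97, 0.0]
ft_force: [0.5, -0.3, -2.3]
grip_width: 0.0295
```

Request:
arm_command([
  {"x": 0, "y": 0, "z": -15, "wx": 0, "wy": 0, "wz": 0, "hand": -1},
  {"x": 0, "y": 0, "z": -35, "wx": 0, "wy": 0, "wz": 0, "hand": -1},
  {"x": 0, "y": 0, "z": -60, "wx": 0, "wy": 0, "wz": 0, "hand": -1},
  {"x": 0, "y": 0, "z": -80, "wx": 0, "wy": 0, "wz": 0, "hand": -1},
  {"x": 0, "y": 0, "z": -90, "wx": 0, "wy": 0, "wz": 0, "hand": -1},
])

```text
time: 4.2
tcp_pos: [0.5905, 0.2945, 0.2571]
orientation: [0.002, 0.244, 0.97, 0.001]
ft_force: [0.1, -0.2, -1.9]
grip_width: 0.0298
```

```bash
python3 -c "
from h import *
import pickle
goal([.47,.0,.28],RF)
ds=[grab(n) for n in('side','top')]
R,p=rot();g=p-R.apply([0,0,.008])
im=[]
for d in ds:
    c=proj(d,g)[0];x,y=int(c[0])-50,int(c[1])-45;print(x,y)
    im.append(cv2.resize(np.ascontiguousarray(np.asarray(d['img'])[y:y+100,x:x+100,::-1]),(400,400),interpolation=cv2.INTER_CUBIC))
cv2.imwrite('pics/c2.png',np.hstack(im))
pickle.dump((ds,R.as_matrix(),p),open('lift.pkl','wb'))
"
```

```text
shift [ -33.5 -316.4  -23.7] turn [-0.208  -0.7629 -0.5085] t 4.2 q [ 0.411  0.261  0.999 -0.     1.877 -0.666] F [ 0.1 -0.2 -1.9] w 0.0298
254 55
113 175
```

View pics/c2.png

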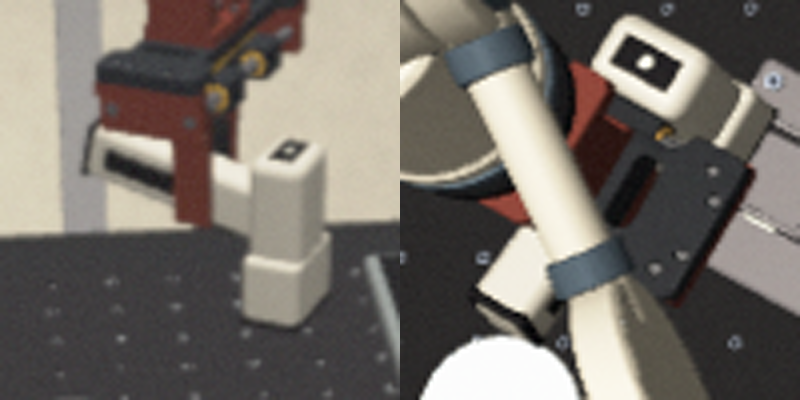

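The scanner is lifted and held level. In the side crop the head's edges are vertical, and the rear patch is near full-frame (326,92.5) side and (175,190.5) top. I'll check the pose in the hand and work out the carry.

```bash
cat >> h.py <<'E'
O=np.array([-.055,0,.0686])   # scanner origin in tool; tool axes = (-sx,sy,-sz)
def sc(pts,R,p): # scanner pts (mm) to world
    return (np.atleast_2d(pts)/1000*[-1,1,-1]+O)@R.T+p
E
python3 -c "
from h import *
import pickle
(s,t),R,p=pickle.load(open('lift.pkl','rb'))
X=tri((t,(174.75,190.5)),(s,(326.25,92.5)));print('rear meas',X,'pred',sc([0,0,107],R,p), 'in tool',(X-p)@R)
pr=lambda P:((proj(s,sc(P,R,p))-[254,55])*4).round(0).tolist()
print('nose',pr([[a,b,0] for a in(-19,19) for b in(-30,30)]));print('rear',pr([[a,b,107] for a in(-18,18) for b in(-25,25)]), pr([0,0,107]))
W=LAB+.1*lz; pos=W-RF@O; print('final tcp',pos)
goal(pos,RF)
"
```

```text
rear meas [0.64022498 0.26678596 0.29485337] pred [[0.63890919 0.26843362 0.29470721]] in tool [-0.0569399  -0.00082671 -0.03854407]
nose [[238.0, 323.0], [273.0, 283.0], [294.0, 334.0], [329.0, 294.0]]
rear [[243.0, 160.0], [274.0, 129.0], [299.0, 170.0], [328.0, 139.0]] [[286.0, 149.0]]
final tcp [ 0.56802961 -0.22362092  0.13052733]
shift [-225.4 -467.3  124.8] turn [-0.2081 -0.7631 -0.5084] t 4.3 q [ 0.411  0.261  1.001 -0.     1.876 -0.666] F [-0.5  0.1 -1.9] w 0.03
```

Request:
arm_command([
  {"x": -2, "y": -16, "z": -2, "wx": -0.01, "wy": -0.04, "wz": -0.025, "hand": -1},
  {"x": -5, "y": -45, "z": -4, "wx": -0.03, "wy": -0.11, "wz": -0.075, "hand": -1},
  {"x": -8, "y": -80, "z": -6, "wx": -0.05, "wy": -0.19, "wz": -0.125, "hand": -1},
  {"x": -12, "y": -115, "z": -9, "wx": -0.075, "wy": -0.275, "wz": -0.185, "hand": -1},
  {"x": -16, "y": -150, "z": -11, "wx": -0.1, "wy": -0.36, "wz": -0.24, "hand": -1},
])

```text
time: 4.8
tcp_pos: [0.5322, 0.1537, 0.2632]
orientation: [0.186, 0.121, 0.975, 0.004]
ft_force: [-0.8, -0.5, -0.4]
grip_width: 0.0294
```

```bash
sed -i 's/O=np.array(\[-.055/O=np.array([-.056/' h.py; python3 -c "
from h import *
goal([.47,.0,.28],RF)"
```

```text
shift [  13.4 -162.9  -32.5] turn [-0.1097 -0.4044 -0.2645] t 4.8 q [ 0.309 -0.334  1.612 -0.147  1.519 -1.032] F [-0.8 -0.5 -0.4] w 0.0294
```

```bash
python3 -c "
from h import *
goal([.53,-.05,.25],RF)"
```

```text
shift [ -41.7 -198.9   19.1] turn [-0.1097 -0.4044 -0.2645] t 4.8 q [ 0.309 -0.334  1.612 -0.147  1.519 -1.032] F [-0.8 -0.5 -0.4] w 0.0294
```

Request:
arm_command([
  {"x": -8, "y": -40, "z": 4, "wx": -0.022, "wy": -0.08, "wz": -0.053, "hand": -1},
  {"x": -17, "y": -80, "z": 8, "wx": -0.044, "wy": -0.16, "wz": -0.106, "hand": -1},
  {"x": -25, "y": -120, "z": 12, "wx": -0.066, "wy": -0.24, "wz": -0.159, "hand": -1},
  {"x": -34, "y": -160, "z": 15, "wx": -0.088, "wy": -0.325, "wz": -0.212, "hand": -1},
  {"x": -42, "y": -199, "z": 19, "wx": -0.11, "wy": -0.404, "wz": -0.265, "hand": -1},
])

```text
time: 5.3
tcp_pos: [0.5296, -0.046, 0.2495]
orientation: [0.379, -0.017, 0.925, 0.009]
ft_force: [0.5, -0.3, -2.1]
grip_width: 0.0296
```

```bash
python3 -c "
from h import *
W=LAB+.1*lz
goal(W-RF@O+[-.03,0,.05],RF);goal(W-RF@O,RF)"
```

```text
shift [  47.7 -178.    50.1] turn [-0.0009 -0.0088 -0.0056] t 5.3 q [-0.302 -0.796  2.066  0.263  1.138 -1.928] F [ 0.5 -0.3 -2.1] w 0.0296
shift [  61.3 -179.3  106.7] turn [-0.0009 -0.0088 -0.0056] t 5.3 q [-0.302 -0.796  2.066  0.263  1.138 -1.928] F [ 0.5 -0.3 -2.1] w 0.0296
```

Request:
arm_command([
  {"x": 9, "y": -35, "z": 10, "wx": 0, "wy": -0.002, "wz": -0.001, "hand": -1},
  {"x": 18, "y": -71, "z": 20, "wx": 0, "wy": -0.004, "wz": -0.002, "hand": -1},
  {"x": 28, "y": -107, "z": 30, "wx": 0, "wy": -0.006, "wz": -0.003, "hand": -1},
  {"x": 38, "y": -143, "z": 40, "wx": 0, "wy": -0.008, "wz": -0.004, "hand": -1},
  {"x": 48, "y": -178, "z": 50, "wx": 0, "wy": -0.009, "wz": -0.005, "hand": -1},
])

```text
time: 5.8
tcp_pos: [0.5364, -0.2239, 0.1785]
orientation: [0.381, -0.017, 0.924, 0.009]
ft_force: [0.3, 0.5, -1.8]
grip_width: 0.0298
```

```bash
python3 -c "
from h import *
W=LAB+.1*lz
goal(W-RF@O,RF)"
```

```text
shift [12.3 -1.  56.4] turn [-0.0008 -0.0037 -0.005 ] t 5.8 q [-0.754 -0.523  2.031  0.597  1.107 -2.488] F [ 0.3  0.5 -1.8] w 0.0298
```

Request:
arm_command([
  {"x": 3, "y": 0, "z": 10, "wx": 0, "wy": -0.001, "wz": -0.001, "hand": -1},
  {"x": 6, "y": 0, "z": 22, "wx": 0, "wy": -0.002, "wz": -0.002, "hand": -1},
  {"x": 9, "y": -1, "z": 34, "wx": 0, "wy": -0.003, "wz": -0.003, "hand": -1},
  {"x": 12, "y": -1, "z": 46, "wx": 0, "wy": -0.004, "wz": -0.004, "hand": -1},
  {"x": 12, "y": -1, "z": 46, "wx": 0, "wy": -0.004, "wz": -0.004, "hand": -1},
])

```text
time: 6.3
tcp_pos: [0.5616, -0.2204, 0.1373]
orientation: [0.382, -0.02, 0.924, 0.009]
ft_force: [-0.1, 0.1, -2.1]
grip_width: 0.0297
```

Request:
arm_command([
  {"x": 0, "y": 0, "z": 0, "wx": 0, "wy": 0, "wz": 0, "hand": -1},
  {"x": 0, "y": 0, "z": 0, "wx": 0, "wy": 0, "wz": 0, "hand": -1},
  {"x": 0, "y": 0, "z": 0, "wx": 0, "wy": 0, "wz": 0, "hand": -1},
  {"x": 0, "y": 0, "z": 0, "wx": 0, "wy": 0, "wz": 0, "hand": -1},
  {"x": 0, "y": 0, "z": 0, "wx": 0, "wy": 0, "wz": 0, "hand": -1},
])

```text
time: 6.8
tcp_pos: [0.5615, -0.2226, 0.1404]
orientation: [0.384, -0.019, 0.923, 0.007]
ft_force: [-0.2, -0.7, -1.5]
grip_width: 0.0295
```

```bash
python3 -c "
from h import *
import pickle
W=LAB+.1*lz
goal(W-RF@O,RF)
R,p=rot();R=R.as_matrix();print('window',sc([0,0,0],R,p),'axis',-R[:,2],'want',lz)
ds=[grab('side'),grab('top')];pickle.dump((ds,R,p),open('fin.pkl','wb'))
im=[]
for d,(w,h) in zip(ds,((133,200),(133,200))):
    c=proj(d,sc([-20,0,20],R,p))[0];x,y=int(c[0])-60,int(c[1])-100;print(x,y, proj(d,sc([0,0,107],R,p))-[x,y])
    I=np.ascontiguousarray(np.asarray(d['img'])[y:y+h,x:x+w,::-1]);im.append(cv2.resize(I,None,fx=3,fy=3,interpolation=cv2.INTER_CUBIC))
cv2.imwrite('pics/c3.png',np.hstack(im))
"
```

```text
shift [ 3.4 -1.3 11.6] turn [-0.0014  0.0026  0.0007] t 6.8 q [-0.711 -0.443  2.046  0.613  0.999 -2.518] F [-0.2 -0.7 -1.5] w 0.0295
window [[ 0.64951193 -0.21896371  0.1317547 ]] axis [-0.70840285 -0.02826862  0.705242  ] want [-0.70648653 -0.02961056  0.70710678]
285 174 [[36.27917973 71.5869932 ]]
372 119 [[ 69.15555771 116.48660252]]
```

View pics/c3.png

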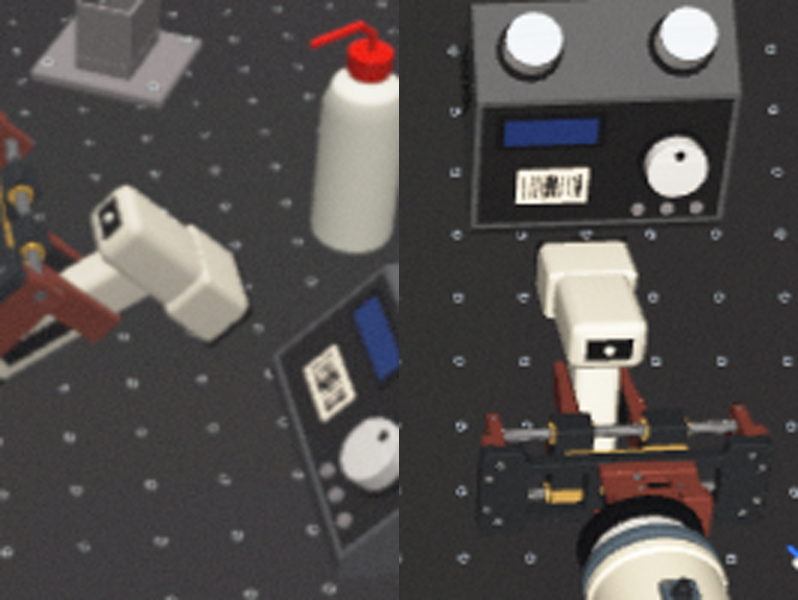

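The side crop shows the scanner facing the panel, with its rear patch at (108,218) against a predicted (109,215). In the top crop the patch is at (610,348) against a predicted (606,349), and the nose edge lies parallel to the label at (552,186). The label, dials and bottle are clear. I'll close the last centimetre.

Request:
arm_command([
  {"x": 1, "y": 0, "z": 3, "wx": 0, "wy": 0, "wz": 0, "hand": -1},
  {"x": 2, "y": -1, "z": 6, "wx": 0, "wy": 0, "wz": 0, "hand": -1},
  {"x": 3, "y": -1, "z": 10, "wx": 0, "wy": 0, "wz": 0, "hand": -1},
  {"x": 3, "y": -1, "z": 10, "wx": 0, "wy": 0, "wz": 0, "hand": -1},
  {"x": 3, "y": -1, "z": 10, "wx": 0, "wy": 0, "wz": 0, "hand": -1},
])

```text
time: 7.4
tcp_pos: [0.5664, -0.2231, 0.1303]
orientation: [0.383, -0.019, 0.923, 0.008]
ft_force: [0.5, 0.7, -1.3]
grip_width: 0.0301
```

Request:
arm_command([
  {"x": 0, "y": 0, "z": 0, "wx": 0, "wy": 0, "wz": 0, "hand": -1},
  {"x": 0, "y": 0, "z": 0, "wx": 0, "wy": 0, "wz": 0, "hand": -1},
  {"x": 0, "y": 0, "z": 0, "wx": 0, "wy": 0, "wz": 0, "hand": -1},
  {"x": 0, "y": 0, "z": 0, "wx": 0, "wy": 0, "wz": 0, "hand": -1},
  {"x": 0, "y": 0, "z": 0, "wx": 0, "wy": 0, "wz": 0, "hand": -1},
])

```text
time: 7.9
tcp_pos: [0.5664, -0.2232, 0.1309]
orientation: [0.384, -0.019, 0.923, 0.007]
ft_force: [0.3, 1.3, -1.5]
grip_width: 0.03
```

```bash
python3 -c "
from h import *
import pickle
W=LAB+.1*lz
ds=[];
for n in('side','top'):
    ds.append(grab(n));goal(W-RF@O,RF)
R,p=rot();R=R.as_matrix()
im=[]
def blob(d,c,r,f):
    x,y=(c-r).round().astype(int);I=np.asarray(d['img'])[y:y+2*r,x:x+2*r].astype(int);m=f(I).astype(np.uint8)
    k=max(cv2.findContours(m,0,2)[0],key=cv2.contourArea);return np.array(cv2.minAreaRect(k)[0])+[x,y]
dark=lambda I:I.max(2)<110
rear=[blob(d,proj(d,sc([0,0,107],R,p))[0],9,dark) for d in ds]
X=tri(*zip(ds,rear));print('rear',X,'pred',sc([0,0,107],R,p),'win',sc([0,0,0],R,p),'want',W)
def lab(I): return cv2.morphologyEx((I.min(2)>120).astype(np.uint8),cv2.MORPH_CLOSE,np.ones((5,5)))
L=[blob(d,proj(d,LAB)[0],16 if i else 14,lab) for i,d in enumerate(ds)];print('label',L,tri(*zip(ds,L)))
for d in ds:
    c=proj(d,sc([-10,0,0],R,p))[0];x,y=int(c[0])-66,int(c[1])-75
    I=cv2.resize(np.ascontiguousarray(np.asarray(d['img'])[y:y+140,x:x+133,::-1]),None,fx=3,fy=3,interpolation=cv2.INTER_CUBIC)
    q=lambda P:tuple(int(v) for v in (proj(d,P)[0]-[x,y])*3+1)
    for k in ([19,30,0],[19,-30,0],[-19,30,0],[-19,-30,0],[18,25,107],[18,-25,107],[-18,25,107],[-18,-25,107]): cv2.circle(I,q(sc(k,R,p)),2,(0,0,255),-1)
    for v in np.linspace(0,.1,6): cv2.circle(I,q(sc([0,0,-1000*v],R,p)),2,(0,255,0),-1)
    im.append(I)
cv2.imwrite('pics/c4.png',np.hstack(im))
"
```

```text
shift [ 0.1 -0.5  1.3] turn [-0.001   0.0021  0.0005] t 7.95 q [-0.704 -0.421  2.047  0.618  0.977 -2.527] F [ 0.5 -0.2 -2.8] w 0.0299
shift [ 0.1 -0.5  1.3] turn [-0.0009  0.0021  0.0004] t 8.0 q [-0.704 -0.421  2.047  0.618  0.977 -2.527] F [-0.9 -0.1 -2.1] w 0.0295
rear [ 0.57501678 -0.22323904  0.19992245] pred [[ 0.57872745 -0.22264592  0.19757063]] win [[ 0.65448716 -0.21957002  0.12207225]] want [ 0.65535135 -0.21996106  0.12091068]
label [array([394.21496677, 300.73089123]), array([422.5, 180.5])] [ 0.72559767 -0.21638153  0.05132168]
```

View pics/c4.png

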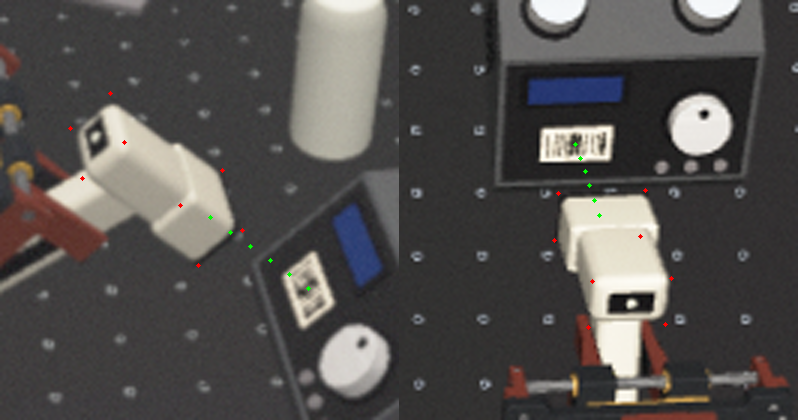

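In the overlay, the predicted corners (red) fit the scanner. The aim line (green) ends at (308,288) in the side crop and (576,145) in the top crop; the label centre is at (308,291) and (577,144). The gap is about 10 cm, so I'll check it's still and hand in.

```bash
python3 -c "
from h import *
s=bot.read_state();print(np.abs(s['qvel']).max(),s['tcp_pos'],s['grip_width'],s['time']);print(bot.close_job())"
```

```text
0.001845236705503549 [ 0.56643848 -0.22322166  0.13079332] 0.029493256748204695 8.0
the job is handed in; nothing more can be done
None
```

I handed the job in at 8.0 s with the scanner still held, pointing at the middle of the barcode label. I gripped it across the handle, lifted it straight out of the holder, carried it across the robot's side of the bench clear of the bottle and tilted it 45° to face the panel.

- **Aim:** the projected aim line landed within about 1 pixel of the label's centre in both the side and top views. From the arm's pose, the window is about 101 mm from the label and square to the panel to about 0.2°. The panel's own direction is only known to about half a degree.
- **Stillness and grip:** joint speeds were below 0.002 rad/s, with a steady grip at 29.5 mm on the 30 mm handle. The measured force on the tool was only about the scanner's weight.
- **Other objects:** no contact showed in the force readings. I saw nothing out of place in the last views, but those crops did not cover the petri dish, tape roll or most of the syringe.
- **Disagreements:** camera triangulation of the scanner's rear patch was about 4 mm off the predicted position, mostly along the aiming axis, so the distance could be nearer 105 mm. The first two move calls were refused because keys were missing, and nothing moved.

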